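# Nest the crucibles and lean the soldering board on its stand

## Task

Tidy the casting bench: set the widest crucible upright in the middle of the firebrick, then stand the middle crucible inside it, then the slimmest inside that one. Last, lay the soldering board on the little sloped wooden stand, long side running up the slope, centred and with its lower end against the lip. Set the brittle crucibles down gently rather than dropping them, and leave the bowl, the jar and the file where they are.

Things in the scene. Friction and masses are not known exactly. Their poses are not given: they have to be found in the camera images.
- wide_crucible_centre (a point): Wide squat fireclay crucible, an open round cup of beige clay: outer diameter 66 mm at the rim and down to 14 mm above its foot, tapering to 56 mm at the foot; 34 mm high, wall 5 mm, floor 6 mm thick. About 0.16 kg. The point is on its axis, half-way up (17 mm above its foot); z points up. It starts standing on the bench.
- middle_crucible_centre (a point): Middle fireclay crucible, same clay: outer diameter 44 mm over its top 20 mm, tapering to 36 mm at the foot; 46 mm high, wall 5 mm, floor 6 mm thick. About 0.11 kg. The point is on its axis, half-way up (23 mm above its foot); z points up. Starts standing on the bench. Nested in the wide one it stands on that one's floor, its rim 18 mm above the wide one's rim.
- slim_crucible_centre (a point): Slim tall fireclay crucible, same clay: outer diameter 26 mm over its top 22 mm, tapering to 18 mm at the foot; 58 mm high, wall 5 mm. About 0.05 kg. The point is on its axis, half-way up (29 mm above its foot); z points up. Starts standing on the bench. Nested in the middle one it stands on that one's floor, its rim 18 mm above the middle one's rim.
- board_centre (a point): Soldering board, a flat off-white rectangular ceramic tile 90 x 60 x 12 mm, about 0.13 kg, lying flat on the bench. The point is its centre (6 mm above its underside); x runs along the 90 mm length, y across the 60 mm width, z is up, out of its face. Both ends and both faces are alike.
- brick_top (a point): Firebrick, a flat square tan slab 100 x 100 x 20 mm fixed on the bench. The point is the middle of its top face, 20 mm above the bench; z up.
- stand_seat (a point): Fixed wooden stand. Point: on its centre line, in the corner where slope meets lip, 26 mm above the bench. x level, from the lip (robot side) to the high end; y across; z up. The face rises 30 deg towards +x, 100 mm long, 48 mm wide (the board overhangs 6 mm each side). Lip: 8 mm thick, stands 16 mm out of the face. Base 115 x 70 x 8 mm, centred 45 mm in +x. The board may not slide down by itself.
- bowl_mid (a point): Bystander: dark wooden bowl, 90 mm across, 35 mm high, loose on the bench. The point is at its middle, half-way up.
- jar_mid (a point): Bystander: amber glass jar with a metal lid, 60 mm across, 75 mm high, loose on the bench. The point is at its middle, half-way up.
- file_mid (a point): Bystander: steel file with a light wooden handle, 240 mm long, 22 mm high, lying loose on the bench beyond the work. x runs along it from handle to tip. The point is at its middle, 11 mm above the bench.
Things that resemble listed ones, but are neither listed nor needed, are in the scene too. Leave any orange or yellow look-alike of the part that bears wide_crucible_centre alone. What is shaped like the part that bears brick_top but yellow is not meant.

How it is judged:
By the outcome, as a careful person would: the job done as asked, in the order asked, and still so for the second after the job is handed in, with the robot touching nothing.
It also fails if it takes over 112 s, if anything falls off the work surface, if the arm or the gripper's body presses on something with over 40 N, if the wrist force passes 120 N, or if a joint passes its speed limit or range.

## Robot

A 6-joint arm with a two-finger parallel gripper is mounted at the origin on the work surface. World frame = base frame: x ahead of the robot, y to its left, z up, the work surface at z = 0. Lengths are in mm, angles in rad, forces in N, time in s.
With the tool pointing down it reaches from about 300 to 775 mm from the base axis. Payload 14.6 kg.
Tool frame: the origin (TCP) lies at the very end of the fingers, on their centre line; the grasp point (between the pads) lies 19 mm behind it; z points along the fingers, y is the line along which they close (so a half turn about z gives the same grasp; the last joint's range is limited). The gripper opens to 94 mm and grips with 3 to 60 N. Pads are 16 mm wide; open, the fingers measure 119 mm over their backs; the gripper's body (75 mm by 177 mm) begins 78 mm behind the grasp point.
Start: joints at [1.042, 0.3, 1.521, -0, 1.321, -0.067], TCP at [245.054, 492.38, 205.446] pointing down, gripper open.
Joint ranges: [-3.03, 3.03], [-0.79, 2.21], [0.23, 2.52], [-1.04, 4.18], [0, 3.07], [-2.55, 2.55]. Speed limits (rad/s): [2.22, 2.22, 2.57, 3.14, 3.14, 3.14].

## Interface

Orientations are given as [roll, pitch, yaw] about the fixed x, y, z axes, in that order (R = Rz(yaw) Ry(pitch) Rx(roll)).
In Python, from cell import manip gives the robot as it stands.
- The arm moves only by the tool servo_tool, never from a script. Its argument "motion" is a list that holds one entry, the list of rows, each a list of 7 numbers: the shift along the world's x, y, z as a fraction of full scale, then the turn, a rotation vector about the world's x, y, z as a fraction of full scale, then the closure, from 0 (fully open) to 1 (shut). In form: [[[x, y, z, rx, ry, rz, gripper], ...]]. A call has 1 to 10 rows; each row is the pose to reach, as a shift and turn from the pose commanded when the call began, turning the shorter way round; what a row does not reach only later rows make up. Full scale, the value 1, is 0.5 m for a shift and pi rad for a turn. A row lasts 1/10 s, in which the tool goes at most 50 mm and 8.59 degrees, less where a joint would pass 70% of its speed; a pose out of reach is approached as far as the arm can. A call with a number of a shift or a turn outside -1 to 1 is refused whole. A call with a gripper value outside its range is refused whole. The fingers move at their own pace and stop on an object; "newtons" is the grip in N (left out, the last holds). Time passes only in rows, so rows that repeat a pose let the fingers close. It gives the time, the measured TCP pose, the force, the opening and the grip force at its end, in the units of the state.
- manip.read_state(): the state, without advancing time (a new reading comes with each control period).
- manip.camera(name): name is "scene" or "side" or "wrist"; returns a dict with "frame" (400x640x3 uint8, red, green, blue), "range_z" (400x640 float32, mm along the optical axis (not along the pixel's ray), 0 where there is no reading), "vfov" (degrees; the focal length in pixels is half the picture's height over the tangent of half this angle, whatever the lens; pixels are square), "cx", "cy" (the principal point, pixels), "cam_to_world" (4x4, takes a point from camera to world coordinates). Camera axes: x right, y down, z forward; pixel columns grow to the right and rows downward; lengths in mm; the calibration is good to about 2 mm. The wrist camera is an equidistant fisheye: a pixel r from the principal point sees the ray r / f radians off the axis. A picture is of the moment at which its call begins.
- manip.sign_off(): hands the job in; it is judged then, once.
The state is a dict: "clock": time; "joints": joint angles; "qd": joint speeds; "effort": joint torques, N m; "eef_pos": TCP position; "eef_rot": TCP orientation; "wrist_force": force on the tool from outside, world axes, zero at the start; "moment": the same for the moment, N m; "finger_gap": finger opening in mm; "finger_force": force on a finger pad.
Only numpy, scipy, OpenCV 4.12 (cv2) and the standard library are available. Lean on these libraries where they do the work, as an engineer would, in place of code of your own. Each camera call takes 0.05 s, during which the arm holds its last target. There are 200 camera calls.

## Working session

There is one attempt and no reset: what is moved stays moved. The work goes in short steps, Python scripts to look and compute and a tool call to move; the robot and the scene stay as the last step left them, time stands still between calls to the robot, and variables do not carry over. Pictures are saved under pics/ and viewed, at most 14 in all, crops included, and the job is handed in when it is done.

Besides the shell and the picture viewer there is one more tool, called after "Call:" as name(argument=value, ...) on one line, values as JSON. servo_tool: Moves the arm, as the interface text tells. Its arguments: {"type":"object","properties":{"motion":{"type":"array"},"newtons":{"type":"number"}},"required":["motion"]}

```bash
mkdir -p pics; ls
cat > h.py <<'E'
import numpy as np, cv2
from cell import manip
def shot(n):
    c=manip.camera(n); np.savez(f'{n}.npz',**c); return c
def load(n): return dict(np.load(f'{n}.npz'))
def save(c,name): cv2.imwrite(f'pics/{name}.png',c['frame'][:,:,::-1])
def pts(c):
    h,w=c['range_z'].shape; f=h/2/np.tan(np.radians(float(c['vfov']))/2)
    u,v=np.meshgrid(np.arange(w),np.arange(h)); z=c['range_z']
    P=np.stack([(u-c['cx'])/f*z,(v-c['cy'])/f*z,z,np.ones_like(z)],-1)
    return (P@c['cam_to_world'].T)[...,:3]
E
python3 - <<'E'
from h import *
for n in ('scene','side'):
    c=shot(n); save(c,n+'0'); print(n,c['vfov'],c['cam_to_world'].round(2).tolist())
print(manip.read_state())
E
```

```text
pics
scene 51.3869957959132 [[0.23, 0.56, -0.8, 1744.98], [0.97, -0.13, 0.19, -307.14], [0.0, -0.82, -0.57, 874.54], [0.0, 0.0, 0.0, 1.0]]
side 55.44003270491801 [[-0.93, -0.29, 0.21, 369.74], [-0.36, 0.73, -0.59, 609.18], [0.02, -0.62, -0.78, 890.37], [0.0, 0.0, 0.0, 1.0]]
{'clock': 0.1, 'joints': array([ 1.04238246e+00,  3.00419961e-01,  1.52151880e+00,  9.27495882e-06,
        1.32068522e+00, -6.65890392e-02]), 'qd': array([-1.19696111e-05, -7.78762955e-04, -1.78533423e-03,  8.38015206e-04,
       -1.96063632e-04,  4.46887174e-05]), 'effort': array([ 1.23695718e-03, -5.32642901e+01, -3.53284013e+01,  7.09604868e-02,
        2.34725088e-02, -1.24752637e-04]), 'eef_pos': array([244.9482041 , 492.18414727, 204.94072127]), 'eef_rot': array([-3.14056421e+00, -7.75884191e-05,  2.67976548e+00]), 'wrist_force': array([ 0.02440866,  0.11850443, -0.16430462]), 'moment': array([-0.01268721, -0.03204005, -0.01177641]), 'finger_force': 0.0, 'finger_gap': 94.01298003889191}
```

View pics/scene0.png

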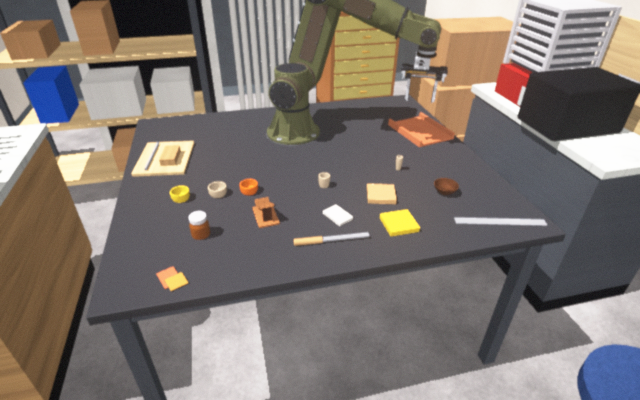

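View pics/side0.png

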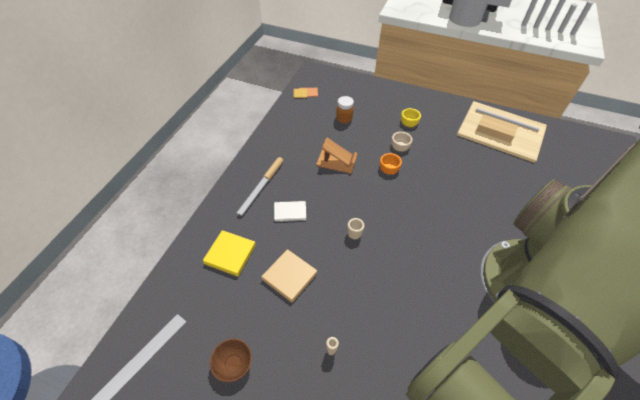

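Scene view: the wide-crucible candidates are yellow (180,195), beige (217,190) and orange (249,186). Only the beige one is clay-coloured, so it is the one meant. For the brick, tan (381,194) is meant and yellow (399,222) is the look-alike. The other items are the middle crucible (324,180), slim crucible (399,162), board (338,215), stand (265,212), bowl (446,187), jar (200,225) and file (330,240). Next is an enlarged crop to confirm, plus measurements.

Run:
```python
from h import *
s=load('scene')['frame'][:,:,::-1]; d=load('side')['frame'][:,:,::-1]
a=cv2.resize(s[150:250,160:420],(780,300),interpolation=cv2.INTER_CUBIC)
b=cv2.resize(d[80:380,200:440][:290],(0,0),fx=1,fy=1); b=cv2.resize(d[90:290,200:440],(360,300),interpolation=cv2.INTER_CUBIC)
e=cv2.resize(d[210:380,200:360],(282,300),interpolation=cv2.INTER_CUBIC)
out=np.zeros((600,780,3),np.uint8); out[:300]=a; out[300:,:360]=b; out[300:,360:642]=e
cv2.imwrite('pics/crop1.png',out)
for n in('scene','side'):
    c=load(n); P=pts(c); x,y,z=P[...,0],P[...,1],P[...,2]
    tab=(c['range_z']>0)&(abs(z)<8)&(x>350)&(x<800)&(abs(y)<500); print(n,'table z',np.median(z[tab]))
    m=((c['range_z']>0)&(z>5)&(z<90)&(x>250)&(x<850)&(abs(y)<600)).astype(np.uint8)
    k,L,st,ce=cv2.connectedComponentsWithStats(m,connectivity=4)
    for i in range(1,k):
        if st[i,4]<25: continue
        q=L==i; zt=np.percentile(z[q],95); t=q&(z>zt-4)
        r=cv2.minAreaRect(P[t][:,:2].astype(np.float32))
        print(ce[i].round(),st[i,4],'ztop',zt.round(1),'top rect',np.round(r[0],1),np.round(r[1],1),round(r[2],1),c['frame'][q].mean(0).round())
```

```text
scene table z 1.7493100246163067
[424. 142.] 74 ztop 31.3 top rect [265.8 511.9] [12.2 11.6] 43.2 [222. 141.  97.]
[399. 162.] 85 ztop 60.3 top rect [426.4 349. ] [20.3 31. ] 66.1 [197. 176. 150.]
[171. 172.] 79 ztop 16.5 top rect [ 258.7 -539.9] [99.  16.2] 89.0 [228. 206. 159.]
[324. 179.] 154 ztop 48.1 top rect [476.2  28.4] [37.4 43.6] 76.2 [197. 178. 152.]
[446. 186.] 331 ztop 37.5 top rect [619.9 452.2] [85.6 92.7] 61.4 [112.  73.  53.]
[248. 186.] 243 ztop 36.7 top rect [ 446.9 -252. ] [58.6 69.8] 83.9 [221. 120.  51.]
[217. 189.] 253 ztop 36.8 top rect [ 439.7 -365.5] [61.1 65.4] 87.1 [195. 175. 149.]
[381. 193.] 542 ztop 24.9 top rect [591.8 212.2] [ 98.8 105.5] 73.9 [241. 215. 156.]
[180. 194.] 265 ztop 36.7 top rect [ 436.8 -496.2] [66.  61.1] 35.4 [218. 193.  62.]
[265. 212.] 541 ztop 73.3 top rect [ 648.4 -210.7] [20.8 46.7] 4.0 [178. 120.  78.]
[338. 215.] 339 ztop 16.4 top rect [670.4  25.5] [90.  61.4] 24.7 [247. 245. 244.]
[399. 222.] 729 ztop 24.6 top rect [762.8 211.2] [102.3 100.1] 0.2 [247. 237.  80.]
[199. 225.] 487 ztop 78.3 top rect [ 658.8 -429.7] [53.4 50.5]
[... 703 characters left out ...]
1.8] 12.4 [173. 126.  83.]
[390. 163.] 345 ztop 35.1 top rect [ 439.9 -251.3] [62.6 64.2] 13.9 [189. 113.  41.]
[261. 185.] 435 ztop 22.1 top rect [775.7 -94.7] [103.5  17.6] 85.1 [191. 179. 163.]
[290. 210.] 554 ztop 14.3 top rect [663.2  25.6] [87.3 61.4] 24.1 [244. 240. 235.]
[355. 228.] 270 ztop 46.9 top rect [469.1  28.4] [40.6 42. ] 19.3 [167. 154. 134.]
[229. 252.] 1409 ztop 22.3 top rect [754.4 211.6] [100.6  99.9] 0.5 [244. 223.  72.]
[289. 275.] 1548 ztop 22.6 top rect [582.1 213.7] [100.1  99.9] 72.6 [234. 205. 161.]
[332. 345.] 169 ztop 59.4 top rect [421.4 347.6] [23.8 24.2] 18.8 [178. 165. 144.]
[230. 359.] 1300 ztop 35.7 top rect [614.3 451.8] [87.3 88.3] 31.0 [108.  73.  51.]
```

View pics/crop1.png

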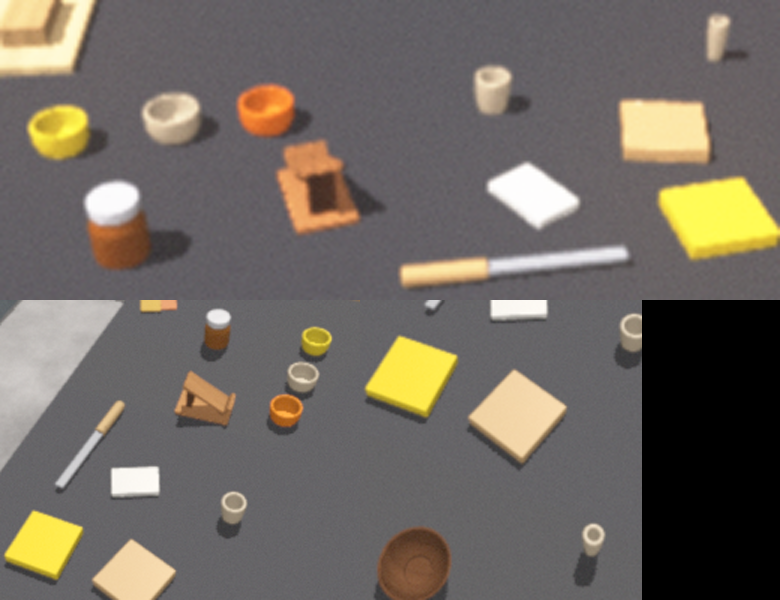

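Crop: beige wide crucible at about (217,189) in the scene view, between the yellow and orange look-alikes. The tan brick is clearly distinct from the yellow one, and the stand's slope rises away from the robot. I'll move over the wide crucible and look from near.

Call:
servo_tool(motion=[[[0.19,-0.98,0,0,0,-0.3,0],[0.19,-0.98,0,0,0,-0.3,0],[0.19,-0.98,0,0,0,-0.3,0],[0.19,-0.98,0,0,0,-0.3,0],[0.19,-0.98,0,0,0,-0.3,0],[0.19,-0.98,0,0,0,-0.3,0],[0.19,-0.98,0,0,0,-0.3,0],[0.19,-0.98,0,0,0,-0.3,0],[0.19,-0.98,0,0,0,-0.3,0],[0.19,-0.98,0,0,0,-0.3,0]]], newtons=25)

```text
clock: 1.1
eef_pos: [339.8, 0.3, 205.6]
eef_rot: [3.141, 0.0, 1.737]
wrist_force: [0.7, 0.0, 0.8]
finger_gap: 94.3
finger_force: 0.0
```

Call:
servo_tool(motion=[[[0.18,-0.735,-0.07,0,0,-0.27,0],[0.18,-0.735,-0.07,0,0,-0.27,0],[0.18,-0.735,-0.07,0,0,-0.27,0],[0.18,-0.735,-0.07,0,0,-0.27,0],[0.18,-0.735,-0.07,0,0,-0.27,0],[0.18,-0.735,-0.07,0,0,-0.27,0],[0.18,-0.735,-0.07,0,0,-0.27,0],[0.18,-0.735,-0.07,0,0,-0.27,0],[0.18,-0.735,-0.07,0,0,-0.27,0],[0.18,-0.735,-0.07,0,0,-0.27,0]]])

```text
clock: 2.1
eef_pos: [429.7, -365.0, 169.7]
eef_rot: [-3.14, -0.0, 0.888]
wrist_force: [0.6, 0.8, -0.4]
finger_gap: 94.0
finger_force: 0.0
```

Run:
```python
from h import *
c=shot('wrist'); save(c,'w1'); print(c['vfov'],c['cx'],c['cy'],c['cam_to_world'].round(3).tolist()); s=manip.read_state(); print(s['eef_pos'],s['eef_rot'],s['joints'])
```

```text
65.70646984690485 319.5272062865391 202.71636394702907 [[0.777, -0.611, -0.151, 473.266], [-0.629, -0.755, -0.184, -312.674], [-0.002, 0.238, -0.971, 347.694], [0.0, 0.0, 0.0, 1.0]]
[ 429.86078766 -364.46425147  170.17617164] [-3.14078710e+00 -1.62146910e-04  8.89238263e-01] [-7.68286417e-01  3.60651291e-01  1.52458431e+00  9.64662574e-05
  1.25717362e+00 -8.67582158e-02]
```

View pics/w1.png

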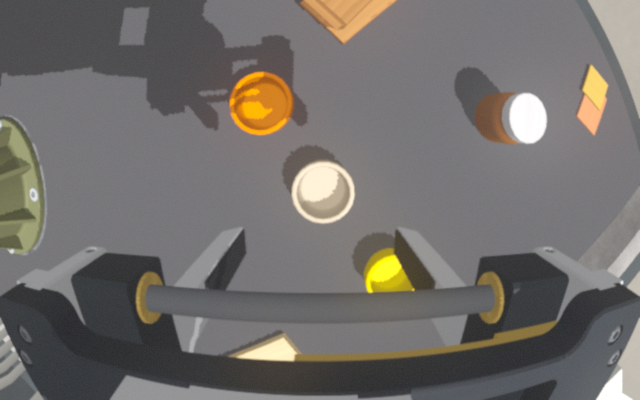

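Wrist view: the beige wide crucible is at (323,191), with orange at (262,103), yellow at (390,275), the jar at (523,118) and a corner of the stand at (345,20). I'll add a fisheye ray cast and locate the rim.

```bash
cat >> h.py <<'E'
def cast(c,uv,z):   # wrist fisheye pixels -> world points on plane height z
    f=200/np.tan(np.radians(float(c['vfov']))/2); d=np.asarray(uv,float)-[c['cx'],c['cy']]
    r=np.hypot(*d.T); t=r/f; k=np.sin(t)/np.maximum(r,1e-9)
    D=np.c_[d*k[:,None],np.cos(t)]@c['cam_to_world'][:3,:3].T; o=c['cam_to_world'][:3,3]
    return (o+D*((z-o[2])/D[:,2])[:,None])[:,:2]
def blob(c,seed,lo=120,win=None):
    g=c['frame'].max(2); m=(g>lo).astype(np.uint8)
    if win: w=np.zeros_like(m); w[win[1]:win[3],win[0]:win[2]]=1; m&=w
    k,L=cv2.connectedComponents(m); m=(L==L[seed[1],seed[0]]).astype(np.uint8)
    ct=max(cv2.findContours(m,0,cv2.CHAIN_APPROX_NONE)[0],key=cv2.contourArea)
    return cv2.convexHull(ct)[:,0], ct[:,0]
def circ(c,seed,z,**k):
    h,_=blob(c,seed,**k); p=cast(c,h,z).astype(np.float32); A=np.c_[2*p,np.ones(len(p))]
    s=np.linalg.lstsq(A,(p**2).sum(1),rcond=None)[0]
    return s[:2].round(1), round(float(np.sqrt(s[2]+s[0]**2+s[1]**2)),1), h.min(0),h.max(0), cv2.fitEllipse(p)
E
python3 - <<'E'
from h import *
c=load('wrist')
for lo in(100,120,140):print(circ(c,(345,175),34,lo=lo))
E
```

```text
(array([ 548.2, -228.4]), 488.3, array([0, 0], dtype=int32), array([639, 361], dtype=int32), ((1958.1099853515625, -1399.39990234375), (618.9691162109375, 6153.83251953125), 55.224769592285156))
(array([ 501.9, -275.3]), 434.7, array([0, 0], dtype=int32), array([639, 361], dtype=int32), ((409.1895446777344, -339.33941650390625), (493.01885986328125, 1571.43115234375), 50.562957763671875))
(array([ 433.8, -366.1]), 33.8, array([291, 160], dtype=int32), array([355, 224], dtype=int32), ((433.7962341308594, -366.10247802734375), (67.22444152832031, 67.93978118896484), 136.6474151611328))
```

Call:
servo_tool(motion=[[[0.008,-0.002,-0.1,0,0,0,0],[0.008,-0.002,-0.2,0,0,0,0],[0.008,-0.002,-0.25,0,0,0,0],[0.008,-0.002,-0.28,0,0,0,0],[0.008,-0.002,-0.305,0,0,0,0],[0.008,-0.002,-0.305,0,0,0,0],[0.008,-0.002,-0.305,0,0,0,0.15],[0.008,-0.002,-0.305,0,0,0,0.25],[0.008,-0.002,-0.305,0,0,0,0.35],[0.008,-0.002,-0.305,0,0,0,0.5]]], newtons=20)

```text
clock: 3.15
eef_pos: [434.2, -366.3, 18.6]
eef_rot: [3.141, 0.0, 0.889]
wrist_force: [-1.8, 0.3, 0.5]
finger_gap: 65.5
finger_force: 0.8
```

Call:
servo_tool(motion=[[[0,0,0,0,0,0,0.5],[0,0,0,0,0,0,0.5],[0,0,0,0,0,0,0.5],[0,0,0,0,0,0,0.5]]])

```text
clock: 3.55
eef_pos: [434.2, -366.3, 18.5]
eef_rot: [3.141, 0.0, 0.889]
wrist_force: [-1.7, 0.9, 5.1]
finger_gap: 64.2
finger_force: 20.0
```

Call:
servo_tool(motion=[[[0,0,0.02,0,0,0,0.5],[0,0,0.08,0,0,0,0.5],[0,0,0.17,0,0,0,0.5],[0.03,0.08,0.26,0,0,0.04,0.5],[0.05,0.17,0.3,0,0,0.08,0.5],[0.08,0.26,0.3,0,0,0.12,0.5],[0.1,0.35,0.3,0,0,0.16,0.5],[0.12,0.44,0.3,0,0,0.2,0.5],[0.14,0.53,0.3,0,0,0.24,0.5],[0.16,0.62,0.3,0,0,0.28,0.5]]])

```text
clock: 4.55
eef_pos: [514.0, -54.1, 168.5]
eef_rot: [3.141, 0.0, 1.774]
wrist_force: [1.0, -0.2, -1.0]
finger_gap: 63.8
finger_force: 19.9
```

Call:
servo_tool(motion=[[[0.02,0.09,0,0,0,0.03,0.5],[0.04,0.18,0,0,0,0.05,0.5],[0.06,0.27,0,0,0,0.05,0.5],[0.08,0.35,0,0,0,0.05,0.5],[0.1,0.38,0,0,0,0.05,0.5],[0.1,0.38,0,0,0,0.05,0.5],[0.1,0.38,0,0,0,0.05,0.5]]])

```text
clock: 5.25
eef_pos: [563.7, 133.6, 167.9]
eef_rot: [-3.141, 0.0, 1.926]
wrist_force: [0.8, 0.1, -1.5]
finger_gap: 64.5
finger_force: 20.0
```

Run:
```python
from h import *
c=shot('wrist'); save(c,'w2'); s=manip.read_state(); print(s['eef_pos'],s['eef_rot'],s['finger_gap'],s['wrist_force'])
```

```text
[563.72110845 133.17864453 168.00891899] [-3.14113462e+00  4.68011067e-05  1.92539057e+00] 64.51343388569266 [ 0.71487839  0.34453874 -1.58982685]
```

View pics/w2.png

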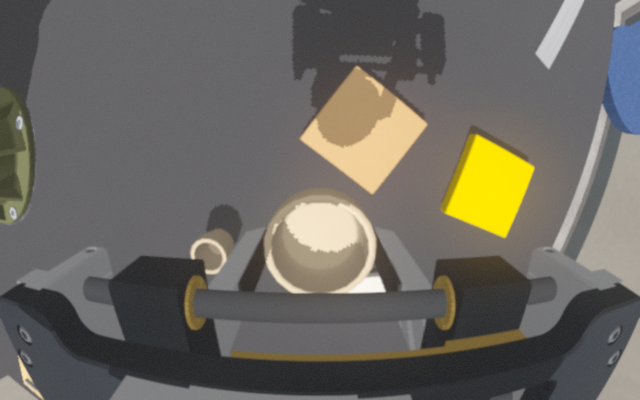

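Wrist view: the wide crucible is held upright at (320,240). The brick's top corners are near (357,66), (427,125), (373,193) and (301,137). The middle crucible is at (210,252).

Run:
```python
from h import *
c=load('wrist'); s=manip.read_state()
hs=cv2.cvtColor(c['frame'],cv2.COLOR_RGB2HSV); m=np.zeros((400,640),np.uint8)
R=(slice(50,205),slice(285,440)); H=hs[R]; m[R]=((H[...,0]>8)&(H[...,0]<22)&(H[...,1]>85)&(H[...,2]>60)).astype(np.uint8)
m=cv2.morphologyEx(m,cv2.MORPH_OPEN,np.ones((3,3)))
ct=max(cv2.findContours(m,0,cv2.CHAIN_APPROX_NONE)[0],key=cv2.contourArea); h=cv2.convexHull(ct)[:,0]
q=cv2.approxPolyN(h,4)[0] if hasattr(cv2,'approxPolyN') else h; print(q.tolist(), h.min(0),h.max(0))
print(cv2.minAreaRect(cast(c,h,20).astype(np.float32))); p=cast(c,q,20); print(p.round(1).tolist(),p.mean(0))
try: print(circ(c,(320,225),s['eef_pos'][2]+16,lo=100,win=(255,180,385,300)))
except Exception as e: print(e)
```

```text
[[429, 123], [372, 195], [298, 138], [356, 63]] [301  66] [426 192]
((584.681884765625, 213.30587768554688), (100.17084503173828, 99.97036743164062), 73.08186340332031)
[[647.7, 247.3], [618.0, 150.4], [522.1, 179.8], [550.7, 276.4]] [584.63516237 213.45638691]
(array([563.7, 140.8]), 47.3, array([255, 180], dtype=int32), array([384, 293], dtype=int32), ((563.2724609375, 140.66238403320312), (94.618896484375, 98.34102630615234), 36.40138626098633))
```

Call:
servo_tool(motion=[[[0.02,0.08,0,0,0,0,0.5],[0.041,0.159,0,0,0,0,0.5],[0.041,0.159,-0.05,0,0,0,0.5],[0.041,0.159,-0.14,0,0,0,0.5],[0.041,0.159,-0.2,0,0,0,0.5],[0.041,0.159,-0.235,0,0,0,0.5],[0.041,0.159,-0.25,0,0,0,0.5],[0.041,0.159,-0.256,0,0,0,0.5],[0.041,0.159,-0.258,0,0,0,0.5],[0.041,0.159,-0.259,0,0,0,0.5]]])

```text
clock: 6.3
eef_pos: [585.1, 213.3, 39.6]
eef_rot: [3.14, 0.0, 1.926]
wrist_force: [-0.8, 0.1, -1.5]
finger_gap: 64.1
finger_force: 20.0
```

Call:
servo_tool(motion=[[[0,0,-0.001,0,0,0,0.5],[0,0,-0.001,0,0,0,0.5],[0,0,-0.001,0,0,0,0.5]]])

```text
clock: 6.6
eef_pos: [584.8, 213.4, 38.5]
eef_rot: [3.141, 0.0, 1.926]
wrist_force: [-1.2, 0.1, 1.5]
finger_gap: 64.0
finger_force: 20.0
```

Call:
servo_tool(motion=[[[0,0,0,0,0,0,0.25],[0,0,0,0,0,0,0.1],[0,0,0,0,0,0,0],[0,0,0,0,0,0,0],[0,0,0.05,0,0,0,0],[0,0,0.15,0,0,0,0],[-0.05,-0.08,0.25,0,0,0,0],[-0.1,-0.17,0.264,0,0,0,0],[-0.15,-0.26,0.264,0,0,0,0],[-0.2,-0.34,0.264,0,0,0,0]]])

```text
clock: 7.6
eef_pos: [491.7, 55.3, 170.4]
eef_rot: [3.14, 0.001, 1.926]
wrist_force: [1.6, -0.6, -1.0]
finger_gap: 94.1
finger_force: 0.0
```

Call:
servo_tool(motion=[[[-0.025,-0.031,0,0,0,0,0],[-0.025,-0.031,0,0,0,0,0],[-0.025,-0.031,0,0,0,0,0]]])

```text
clock: 7.9
eef_pos: [480.4, 41.2, 170.0]
eef_rot: [3.141, 0.0, 1.925]
wrist_force: [-0.5, 0.1, -0.2]
finger_gap: 94.1
finger_force: 0.0
```

Run:
```python
from h import *
c=shot('wrist'); save(c,'w3'); s=manip.read_state(); print(s['eef_pos'],s['eef_rot'])
# pixel of expected (472,28,46)
f=200/np.tan(np.radians(float(c['vfov']))/2); T=np.linalg.inv(c['cam_to_world'])
for w in((472,28,46),(584.7,213.3,54),(668,25,12)):
    q=(T@[*w,1])[:3]; r=np.hypot(q[0],q[1]); th=np.arctan2(r,q[2]); print(w,q[:2]/r*th*f+[c['cx'],c['cy']])
```

```text
[480.53448642  41.58153058 169.72909848] [3.14119861e+00 2.76392924e-05 1.92600236e+00]
(472, 28, 46) [307.29447119 205.90887013]
(584.7, 213.3, 54) [474.26414484  79.81431437]
(668, 25, 12) [454.63737161 253.62036485]
```

View pics/w3.png

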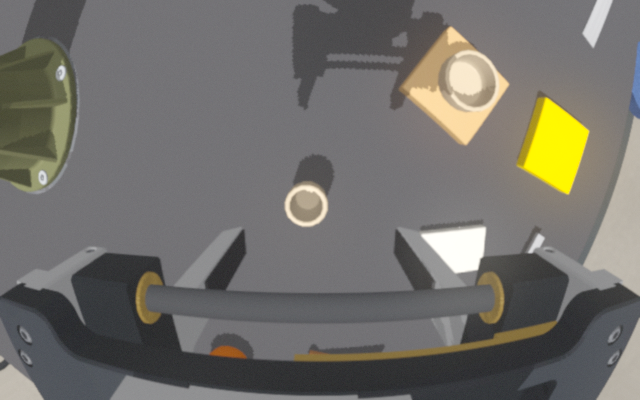

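Wrist view: the wide crucible stands upright and centred on the brick at (470,82), and the middle crucible is at (307,205). The board is at (455,250), partly hidden.

Run:
```python
from h import *
c=load('wrist')
print(circ(c,(318,189),46,lo=140))
hs=cv2.cvtColor(c['frame'],cv2.COLOR_RGB2HSV)
print(hs[82,442:500:4].tolist())
```

```text
(array([470.3,  28.3]), 22.8, array([284, 182], dtype=int32), array([328, 226], dtype=int32), ((470.3424377441406, 28.20391845703125), (44.678504943847656, 46.60308074951172), 19.787845611572266))
[[17, 70, 146], [18, 60, 175], [19, 47, 232], [18, 44, 249], [19, 44, 249], [19, 44, 250], [19, 44, 250], [19, 45, 250], [20, 44, 249], [19, 45, 250], [19, 52, 210], [18, 58, 185], [19, 62, 174], [17, 62, 173], [18, 53, 248]]
```

Call:
servo_tool(motion=[[[-0.02,-0.026,-0.08,0,0,0,0],[-0.02,-0.026,-0.17,0,0,0,0.1],[-0.02,-0.026,-0.23,0,0,0,0.2],[-0.02,-0.026,-0.265,0,0,0,0.25],[-0.02,-0.026,-0.28,0,0,0,0.3],[-0.02,-0.026,-0.28,0,0,0,0.4],[-0.02,-0.026,-0.28,0,0,0,0.5],[-0.02,-0.026,-0.28,0,0,0,0.6],[-0.02,-0.026,-0.28,0,0,0,0.7],[-0.02,-0.026,-0.28,0,0,0,0.7]]])

```text
clock: 8.95
eef_pos: [470.8, 28.3, 30.5]
eef_rot: [3.14, 0.001, 1.926]
wrist_force: [-0.5, 0.6, 7.3]
finger_gap: 43.5
finger_force: 20.0
```

Call:
servo_tool(motion=[[[0,0,0,0,0,0,0.7],[0,0,0,0,0,0,0.7],[0,0,0,0,0,0,0.7]]])

```text
clock: 9.25
eef_pos: [470.8, 28.3, 30.6]
eef_rot: [3.14, 0.001, 1.926]
wrist_force: [-0.9, 2.1, 6.9]
finger_gap: 43.8
finger_force: 20.0
```

Call:
servo_tool(motion=[[[0,0,0.02,0,0,0,0.7],[0,0,0.1,0,0,0,0.7],[0,0,0.19,0,0,0,0.7],[0.04,0.06,0.26,0,0,0,0.7],[0.08,0.13,0.28,0,0,0,0.7],[0.12,0.2,0.28,0,0,0,0.7],[0.15,0.24,0.28,0,0,0,0.7],[0.15,0.24,0.28,0,0,0,0.7],[0.15,0.24,0.28,0,0,0,0.7],[0.15,0.24,0.28,0,0,0,0.7]]])

```text
clock: 10.25
eef_pos: [544.6, 147.4, 169.9]
eef_rot: [-3.141, 0.0, 1.925]
wrist_force: [-0.1, -0.5, -0.4]
finger_gap: 43.5
finger_force: 20.0
```

Run:
```python
from h import *
c=shot('wrist'); save(c,'w4'); s=manip.read_state(); print(s['eef_pos'],s['eef_rot'],s['finger_gap'],s['wrist_force'])
```

```text
[544.75123101 147.30509858 169.94577491] [3.14157178e+00 1.18936853e-04 1.92488274e+00] 43.91418993644848 [ 0.29905596 -0.27871384 -1.11306478]
```

View pics/w4.png

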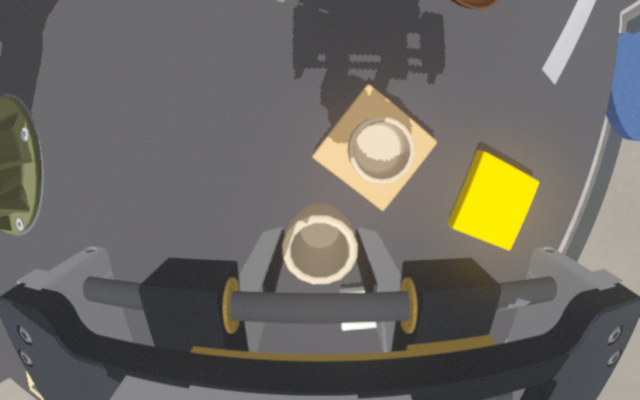

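Wrist view: the middle crucible is held upright with its rim near (320,248), and the wide one's rim on the brick is near (381,150). I'll measure both centres.

Run:
```python
from h import *
c=load('wrist'); s=manip.read_state(); hs=cv2.cvtColor(c['frame'],cv2.COLOR_RGB2HSV).astype(int)
def fit(m,z,box):
    w=np.zeros((400,640),np.uint8); w[box[1]:box[3],box[0]:box[2]]=1
    m=(m.astype(np.uint8)&w); ct=max(cv2.findContours(m,0,cv2.CHAIN_APPROX_NONE)[0],key=cv2.contourArea)
    h=cv2.convexHull(ct)[:,0]; p=cast(c,h,z).astype(np.float32); print(h.min(0),h.max(0),cv2.fitEllipse(p),cv2.minEnclosingCircle(p))
H,S,V=hs[...,0],hs[...,1],hs[...,2]
print(hs[215:285:5,320].tolist()); print(hs[150,340:425:5].tolist())
fit((S<75)&(V>200),54,(345,112,418,188)); fit((S<78)&(V>140),54,(345,112,418,188))
z=s['eef_pos'][2]+16
fit(V>215,z,(275,205,365,290)); fit(V>190,z,(275,205,365,290))
```

```text
[[18, 55, 186], [18, 40, 248], [18, 56, 173], [18, 56, 173], [19, 59, 173], [19, 55, 171], [18, 55, 172], [17, 63, 150], [18, 62, 147], [18, 60, 144], [17, 59, 142], [19, 61, 142], [18, 60, 141], [19, 40, 243]]
[[19, 85, 247], [19, 84, 245], [17, 62, 173], [18, 60, 173], [19, 56, 190], [19, 45, 242], [19, 46, 243], [19, 44, 242], [18, 44, 242], [19, 44, 242], [19, 45, 242], [18, 44, 242], [18, 51, 216], [18, 63, 165], [18, 49, 214], [18, 84, 243], [19, 89, 243]]
[356 124] [400 161] ((579.0010986328125, 219.14231872558594), (35.44221496582031, 44.11699295043945), 98.06220245361328) ((578.992431640625, 215.88291931152344), 22.337291717529297)
[349 117] [414 184] ((583.75927734375, 212.93040466308594), (65.79910278320312, 66.15937042236328), 102.08988952636719) ((583.70458984375, 213.01507568359375), 33.21340560913086)
[284 216] [355 283] ((544.547119140625, 147.41659545898438), (40.7510986328125, 41.986141204833984), 178.03561401367188) ((544.2353515625, 147.3587188720703), 21.008358001708984)
[284 216] [356 283] ((544.6686401367188, 147.43043518066406), (41.23892593383789, 42.89072799682617), 0.6223798990249634) ((544.3310546875, 147.40789794921875), 21.380332946777344)
```

Call:
servo_tool(motion=[[[0.04,0.07,0,0,0,0,0.7],[0.078,0.131,0,0,0,0,0.7],[0.078,0.131,0,0,0,0,0.7],[0.078,0.131,-0.06,0,0,0,0.7],[0.078,0.131,-0.12,0,0,0,0.7],[0.078,0.131,-0.17,0,0,0,0.7],[0.078,0.131,-0.205,0,0,0,0.7],[0.078,0.131,-0.22,0,0,0,0.7],[0.078,0.131,-0.225,0,0,0,0.7],[0.078,0.131,-0.226,0,0,0,0.7]]])

```text
clock: 11.3
eef_pos: [584.4, 213.3, 57.4]
eef_rot: [3.141, 0.0, 1.925]
wrist_force: [0.8, -0.8, -0.5]
finger_gap: 43.8
finger_force: 20.0
```

Call:
servo_tool(motion=[[[0,0,-0.001,0,0,0,0.7],[0,0,-0.001,0,0,0,0.7],[0,0,-0.001,0,0,0,0.7]]])

```text
clock: 11.6
eef_pos: [584.3, 213.7, 56.6]
eef_rot: [3.141, 0.0, 1.926]
wrist_force: [-0.2, 0.6, 0.2]
finger_gap: 43.9
finger_force: 20.0
```

Call:
servo_tool(motion=[[[0,0,-0.001,0,0,0,0.7],[0,0,-0.001,0,0,0,0.7]]])

```text
clock: 11.8
eef_pos: [584.3, 213.7, 56.6]
eef_rot: [3.141, 0.0, 1.926]
wrist_force: [-3.7, -1.2, 6.4]
finger_gap: 43.7
finger_force: 20.0
```

Call:
servo_tool(motion=[[[0,0,0,0,0,0,0.5],[0,0,0,0,0,0,0.4],[0,0,0,0,0,0,0.3],[0,0,0.04,0,0,0,0.2],[0,0,0.12,0,0,0,0.1],[-0.04,0.04,0.2,0,0,0,0],[-0.11,0.09,0.228,0,0,0,0],[-0.18,0.15,0.228,0,0,0,0],[-0.25,0.21,0.228,0,0,0,0],[-0.32,0.268,0.228,0,0,0,0]]])

```text
clock: 12.8
eef_pos: [422.6, 348.6, 169.8]
eef_rot: [3.141, -0.0, 1.926]
wrist_force: [0.5, 1.0, 0.1]
finger_gap: 93.8
finger_force: 0.0
```

Call:
servo_tool(motion=[[[-0.01,0.01,0,0,0,0,0],[-0.01,0.01,0,0,0,0,0],[-0.01,0.01,0,0,0,0,0]]])

```text
clock: 13.1
eef_pos: [419.8, 352.2, 169.6]
eef_rot: [3.141, 0.0, 1.925]
wrist_force: [0.2, -0.3, -0.1]
finger_gap: 93.9
finger_force: 0.0
```

Run:
```python
from h import *
c=shot('wrist'); save(c,'w5'); s=manip.read_state(); print(s['eef_pos'],s['eef_rot'])
```

```text
[420.02752842 351.90081553 169.48542231] [-3.14158885e+00  1.80095696e-04  1.92468744e+00]
```

View pics/w5.png

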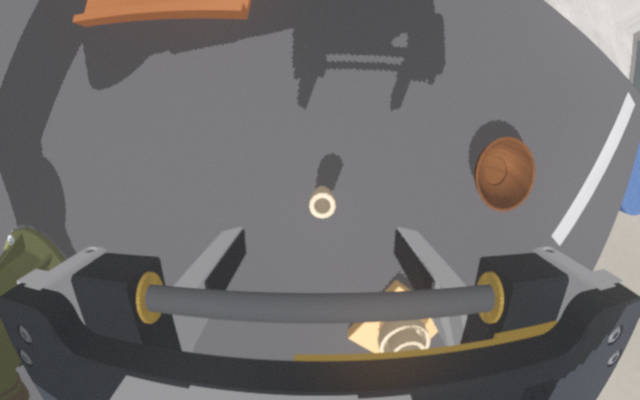

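Wrist view: the slim crucible's rim is at (322,205). The middle one stands inside the wide one at (405,340).

Run:
```python
from h import *
c=load('wrist'); V=c['frame'].max(2)
print(V[180:222:3,322],V[205,305:342:3])
for lo in(200,215,235):
    m=np.zeros((400,640),np.uint8); m[185:222,305:342]=V[185:222,305:342]>lo
    ct=max(cv2.findContours(m,0,cv2.CHAIN_APPROX_NONE)[0],key=cv2.contourArea); p=cast(c,cv2.convexHull(ct)[:,0],58).astype(np.float32); print(cv2.fitEllipse(p))
```

```text
[ 91  89 134 153 178 255 197 158 160 158 156 199 255 144] [125 152 255 192 155 159 158 156 166 255 190 127 126]
((423.6888427734375, 347.6361083984375), (25.039777755737305, 25.32501983642578), 7.0230393409729)
((423.6778869628906, 347.5232238769531), (24.506088256835938, 24.74094581604004), 178.3075408935547)
((423.66876220703125, 347.49346923828125), (23.434579849243164, 23.707630157470703), 42.473541259765625)
```

Call:
servo_tool(motion=[[[0.007,-0.009,0,0,0,0,0.1],[0.007,-0.009,-0.08,0,0,0,0.2],[0.007,-0.009,-0.16,0,0,0,0.3],[0.007,-0.009,-0.22,0,0,0,0.4],[0.007,-0.009,-0.25,0,0,0,0.45],[0.007,-0.009,-0.255,0,0,0,0.5],[0.007,-0.009,-0.255,0,0,0,0.6],[0.007,-0.009,-0.255,0,0,0,0.68],[0.007,-0.009,-0.255,0,0,0,0.76],[0.007,-0.009,-0.255,0,0,0,0.9]]], newtons=15)

```text
clock: 14.15
eef_pos: [423.1, 348.4, 43.1]
eef_rot: [3.14, -0.0, 1.926]
wrist_force: [0.3, -0.3, 4.5]
finger_gap: 24.9
finger_force: 15.0
```

Call:
servo_tool(motion=[[[0,0,0,0,0,0,0.9],[0,0,0,0,0,0,0.9],[0,0,0,0,0,0,0.9],[0,0,0,0,0,0,0.9]]])

```text
clock: 14.55
eef_pos: [423.1, 348.5, 43.1]
eef_rot: [3.14, -0.0, 1.926]
wrist_force: [0.1, -0.0, 6.2]
finger_gap: 25.3
finger_force: 15.0
```

Call:
servo_tool(motion=[[[0,0,0.02,0,0,0,0.9],[0,0,0.1,0,0,0,0.9],[0,0,0.19,0,0,0,0.9],[0.04,-0.07,0.26,0,0,0,0.9],[0.09,-0.15,0.27,0,0,0,0.9],[0.14,-0.23,0.27,0,0,0,0.9],[0.19,-0.31,0.27,0,0,0,0.9],[0.23,-0.38,0.27,0,0,0,0.9],[0.244,-0.4,0.27,0,0,0,0.9],[0.244,-0.4,0.27,0,0,0,0.9]]])

```text
clock: 15.55
eef_pos: [545.0, 147.1, 177.3]
eef_rot: [-3.141, -0.0, 1.924]
wrist_force: [0.7, 0.5, -0.5]
finger_gap: 25.4
finger_force: 15.0
```

Call:
servo_tool(motion=[[[0,0,0,0,0,0,0.9],[0,0,0,0,0,0,0.9]]])

```text
clock: 15.75
eef_pos: [543.9, 149.5, 177.3]
eef_rot: [-3.142, -0.0, 1.928]
wrist_force: [0.0, 0.1, -0.8]
finger_gap: 25.6
finger_force: 15.0
```

Run:
```python
from h import *
c=shot('wrist'); save(c,'w6'); s=manip.read_state(); print(s['eef_pos'],s['eef_rot'],s['finger_gap'],s['wrist_force'])
f=200/np.tan(np.radians(float(c['vfov']))/2); T=np.linalg.inv(c['cam_to_world'])
for w in((*s['eef_pos'][:2],s['eef_pos'][2]+15),(584,213.3,72)):
    q=(T@[*w,1])[:3]; r=np.hypot(q[0],q[1]); th=np.arctan2(r,q[2]); print(w,q[:2]/r*th*f+[c['cx'],c['cy']])
o=np.zeros((480,800,3),np.uint8); g=c['frame'][:,:,::-1]; o=cv2.resize(g[80:320,220:460],None,fx=2.4,fy=2.4,interpolation=cv2.INTER_CUBIC); cv2.imwrite('pics/w6c.png',o)
```

```text
[544.00691268 149.45596429 177.28232621] [ 3.14153254e+00 -1.15342926e-04  1.92756909e+00] 25.349739260846086 [ 0.17401621  0.25431316 -0.39601175]
(np.float64(544.0069126840827), np.float64(149.4559642901697), np.float64(192.2823262113909)) [320.00025059 250.67127802]
(584, 213.3, 72) [384.4300739  153.27204214]
```

View pics/w6c.png

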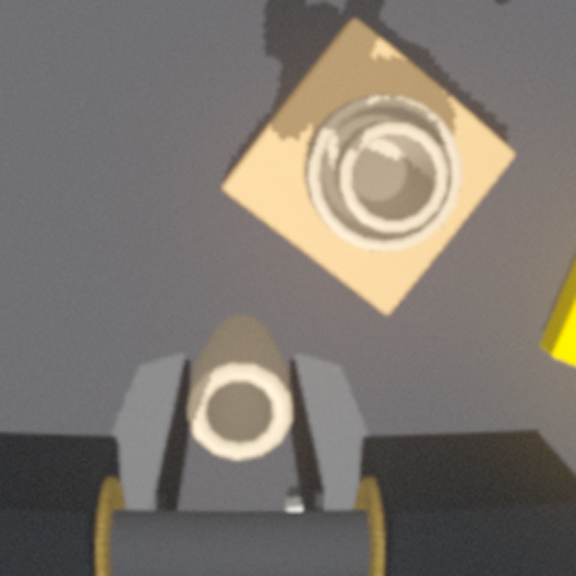

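Crop: the nested middle rim is centred at about (384.6,154.2) full-frame, and the held slim rim at about (320,251.3). I'll compute the offset.

Run:
```python
from h import *
c=load('wrist'); V=c['frame'].max(2)
print(cast(c,[[384.6,154.2]],72),cast(c,[[320,251.3]],192.3))
for lo in(200,220,235):
    m=np.zeros((400,640),np.uint8); m[128:182,359:410]=V[128:182,359:410]>lo
    h=np.argwhere(m)[:,::-1]; p=cast(c,h,72); r=np.hypot(*(p-cast(c,[[384.6,154.2]],72)[0]).T)
    k=(r<24)&(r>15); A=np.c_[2*p[k],np.ones(k.sum())]; s=np.linalg.lstsq(A,(p[k]**2).sum(1),rcond=None)[0]; print(lo,k.sum(),s[:2],np.sqrt(s[2]+s[:2]@s[:2]))
    m=np.zeros((400,640),np.uint8); m[228:280,298:345]=V[228:280,298:345]>lo
    p=cast(c,np.argwhere(m)[:,::-1],192.3); print(cv2.fitEllipse(cv2.convexHull(p.astype(np.float32))[:,0]))
```

```text
[[584.47764082 212.55725091]] [[544.1407066  149.09886302]]
200 784 [584.99485184 212.45272859] 19.561635104760377
((544.1724853515625, 148.77963256835938), (23.383729934692383, 24.64151382446289), 178.26663208007812)
220 595 [584.89323533 212.52143911] 19.46997425272257
((544.3089599609375, 148.92495727539062), (22.414316177368164, 24.230485916137695), 4.967288017272949)
235 409 [584.79168992 212.41918142] 19.350122440341465
((544.163818359375, 148.69850158691406), (22.15776252746582, 23.36731719970703), 179.51417541503906)
```

Call:
servo_tool(motion=[[[0.04,0.065,0,0,0,0,0.9],[0.081,0.127,0,0,0,0,0.9],[0.081,0.127,0,0,0,0,0.9],[0.081,0.127,-0.06,0,0,0,0.9],[0.081,0.127,-0.11,0,0,0,0.9],[0.081,0.127,-0.15,0,0,0,0.9],[0.081,0.127,-0.18,0,0,0,0.9],[0.081,0.127,-0.195,0,0,0,0.9],[0.081,0.127,-0.2,0,0,0,0.9],[0.081,0.127,-0.202,0,0,0,0.9]]])

```text
clock: 16.8
eef_pos: [585.3, 211.8, 76.7]
eef_rot: [3.141, 0.0, 1.926]
wrist_force: [0.6, 0.1, 0.4]
finger_gap: 25.4
finger_force: 15.0
```

Call:
servo_tool(motion=[[[0,0,-0.001,0,0,0,0.9],[0,0,-0.001,0,0,0,0.9],[0,0,-0.002,0,0,0,0.9],[0,0,-0.002,0,0,0,0.9]]])

```text
clock: 17.2
eef_pos: [585.2, 211.6, 75.3]
eef_rot: [3.141, 0.0, 1.926]
wrist_force: [0.6, 0.6, 0.9]
finger_gap: 25.3
finger_force: 15.0
```

Call:
servo_tool(motion=[[[0,0,-0.001,0,0,0,0.9],[0,0,-0.001,0,0,0,0.9]]])

```text
clock: 17.4
eef_pos: [585.3, 211.7, 75.1]
eef_rot: [3.141, 0.0, 1.926]
wrist_force: [-0.1, -0.3, 5.0]
finger_gap: 25.4
finger_force: 15.0
```

Call:
servo_tool(motion=[[[0,0,-0.001,0,0,0,0.9],[0,0,-0.001,0,0,0,0.9]]])

```text
clock: 17.6
eef_pos: [585.5, 211.7, 75.0]
eef_rot: [3.14, 0.0, 1.926]
wrist_force: [-2.1, -0.8, 8.0]
finger_gap: 25.5
finger_force: 15.0
```

Call:
servo_tool(motion=[[[0,0,0,0,0,0,0.8],[0,0,0,0,0,0,0.7],[0,0,0,0,0,0,0.6],[0,0,0,0,0,0,0.5],[0,0,0.03,0,0,0,0.5],[0,0,0.11,0,0,0,0.4],[0,0,0.2,0,0,0,0.3],[0,0,0.25,0,0,0,0.2],[0.03,-0.08,0.25,0,0,-0.04,0.1],[0.06,-0.17,0.25,0,0,-0.08,0]]])

```text
clock: 18.6
eef_pos: [615.4, 126.8, 201.4]
eef_rot: [3.139, -0.0, 1.672]
wrist_force: [0.1, 0.9, -0.4]
finger_gap: 83.3
finger_force: 0.0
```

Call:
servo_tool(motion=[[[0.05,-0.22,0,0,0,-0.395,0],[0.05,-0.22,0,0,0,-0.395,0],[0.05,-0.22,0,0,0,-0.395,0],[0.05,-0.22,0,0,0,-0.395,0],[0.05,-0.22,0,0,0,-0.395,0],[0.05,-0.22,0,0,0,-0.395,0],[0.05,-0.22,0,0,0,-0.395,0],[0.05,-0.22,0,0,0,-0.395,0],[0.05,-0.22,0,0,0,-0.395,0],[0.05,-0.22,0,0,0,-0.395,0]]])

```text
clock: 19.6
eef_pos: [640.1, 16.6, 200.2]
eef_rot: [3.141, -0.001, 0.433]
wrist_force: [0.3, -0.4, -0.9]
finger_gap: 94.0
finger_force: 0.0
```

Run:
```python
from h import *
c=shot('wrist'); save(c,'w7'); s=manip.read_state(); print(s['eef_pos'],s['eef_rot'],s['joints'])
```

```text
[640.11913286  16.64427325 199.98518514] [ 3.14128525e+00 -6.17751721e-04  4.34850759e-01] [-3.11939847e-02  5.08114882e-01  1.24460570e+00  3.02179655e-06
  1.38818207e+00  1.10475113e+00]
```

View pics/w7.png

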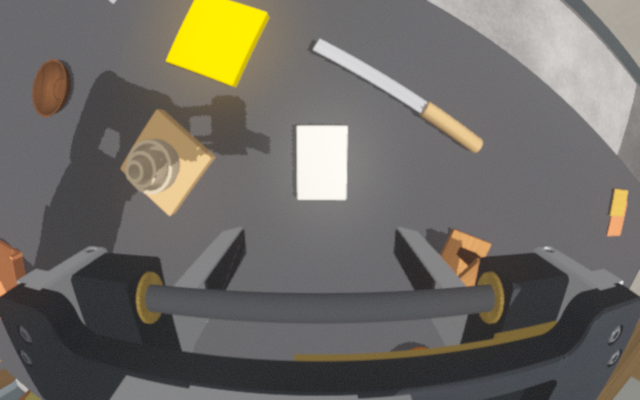

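Wrist view: the board is at (322,162) and the three-crucible nest stands on the brick at (150,165). The stand is half hidden at (465,255), so I'll measure the board and hop over to the stand for a clear look.

Call:
servo_tool(motion=[[[-0.08,-0.44,0,0,0,0,0],[-0.08,-0.44,0,0,0,0,0],[-0.08,-0.44,0,0,0,0,0],[-0.08,-0.44,0,0,0,0,0],[-0.08,-0.44,0,0,0,0,0],[-0.08,-0.44,0,0,0,0,0],[-0.08,-0.44,0,0,0,0,0],[-0.08,-0.44,0,0,0,0,0]]])

```text
clock: 20.45
eef_pos: [600.4, -202.2, 199.3]
eef_rot: [3.142, -0.0, 0.435]
wrist_force: [0.0, -0.1, -0.6]
finger_gap: 94.0
finger_force: 0.0
```

Run:
```python
from h import *
c=load('wrist'); h,_=blob(c,(322,162),lo=225); print(h.min(0),h.max(0)); print(cv2.minAreaRect(cast(c,h,12).astype(np.float32)))
c=shot('wrist'); s=manip.read_state(); print(s['eef_pos'],s['eef_rot'])
o=cv2.resize(c['frame'][90:290,190:450,::-1],None,fx=3,fy=3,interpolation=cv2.INTER_CUBIC); cv2.imwrite('pics/w8.png',o)
```

```text
[297 126] [346 198]
((666.910888671875, 25.178085327148438), (86.75276184082031, 58.44633102416992), 24.987743377685547)
[ 600.42719603 -202.04814653  199.30406854] [-3.14157726e+00 -1.55124590e-04  4.35605019e-01]
```

View pics/w8.png

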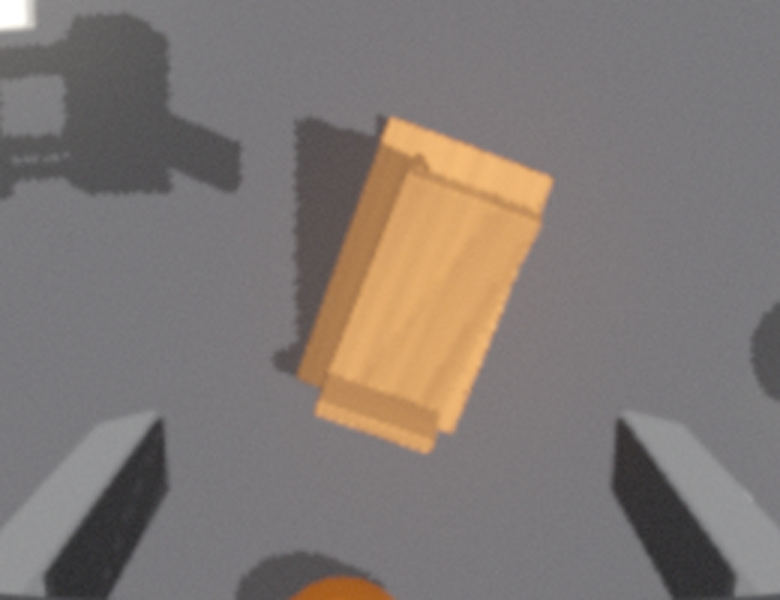

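Crop of the stand:
- Base far corners at (388,117) and (553,180).
- Ramp top edge from (410,172) to (542,222).
- Slope-lip corner line from about (330,375) to (440,411).
- Lip outer edge from (317,412) to (432,455).

Run:
```python
from h import *
c=load('wrist'); C=lambda p,z: cast(c,np.array(p)/3+[190,90]-1/3,z)
T=C([(410,172),(542,222)],76); S=C([(330,375),(441,411)],26); B=C([(388,117),(553,180)],8); N=C([(298,380)],8)
for n,p in(('top',T),('seat',S),('base',B)):
    d=p[1]-p[0]; print(n,p.round(1).tolist(),'mid',p.mean(0).round(1),'len',np.linalg.norm(d).round(1),'yaw',np.degrees(np.arctan2(d[1],d[0])+np.pi/2).round(1))
print('near base',N, np.linalg.norm(N-B[0]), np.degrees(np.arctan2(*(B[0]-N[0])[::-1])))
d=T.mean(0)-S.mean(0); print('run',np.linalg.norm(d),np.degrees(np.arctan2(d[1],d[0])))
# depth-based ramp plane from side camera
for n in('side','scene'):
    k=load(n); P=pts(k); x,y,z=P[...,0],P[...,1],P[...,2]
    q=P[(k['range_z']>0)&(z>32)&(z<68)&(np.hypot(x-632,y+207)<45)]
    for _ in range(5):
        A=np.c_[q[:,:2],np.ones(len(q))]; s=np.linalg.lstsq(A,q[:,2],rcond=None)[0]; r=abs(A@s-q[:,2]); q=q[r<max(2,2*np.median(r))]
    print(n,len(q),'slope',np.degrees(np.arctan(np.hypot(*s[:2]))),'dir',np.degrees(np.arctan2(s[1],s[0])),'mean',q.mean(0))
    print('z at seat',s@[*S.mean(0),1],'z at top',s@[*T.mean(0),1])
```

```text
top [[648.9, -187.8], [652.8, -233.9]] mid [ 650.9 -210.9] len 46.3 yaw 4.8
seat [[561.5, -195.4], [566.6, -241.6]] mid [ 564.1 -218.5] len 46.4 yaw 6.3
base [[662.0, -173.7], [667.8, -243.9]] mid [ 664.9 -208.8] len 70.5 yaw 4.8
near base [[ 548.71190888 -185.33816371]] 113.85909017225393 5.859004055609688
run 87.14887924393568 5.029364915114239
side 120 slope 27.971484513352465 dir 2.0792147977968236 mean [ 610.21463818 -213.36884868   53.75972005]
z at seat 29.17943672925469 z at top 75.400358959691
scene 98 slope 4.790708711703146 dir 125.21699817445605 mean [ 639.02611505 -211.17132143   51.13915415]
z at seat 54.25978115099262 z at top 50.58715444710272
```

Checks pass: widths 46 (48 expected), run 87 (86.6), base 70.5 × 114 and yaw about 5.2°. The seat is about (564.2,-218.4). The board is at (666.9,25.2) with yaw 25°. Now I'll grasp the board.

Call:
servo_tool(motion=[[[0.133,0.455,0,0,0,0,0],[0.133,0.455,0,0,0,0,0],[0.133,0.455,0,0,0,0,0],[0.133,0.455,0,0,0,0,0],[0.133,0.455,-0.05,0,0,0,0],[0.133,0.455,-0.15,0,0,0,0],[0.133,0.455,-0.25,0,0,0,0],[0.133,0.455,-0.33,0,0,0,0],[0.133,0.455,-0.375,0,0,0,0.1],[0.133,0.455,-0.394,0,0,0,0.15]]], newtons=30)

```text
clock: 21.5
eef_pos: [665.4, 25.3, -0.0]
eef_rot: [-3.14, 0.003, 0.435]
wrist_force: [-23.0, -5.7, 56.7]
finger_gap: 82.3
finger_force: 28.2
```

Call:
servo_tool(motion=[[[0,0,0,0,0,0,0.2],[0,0,0,0,0,0,0.3],[0,0,0,0,0,0,0.4],[0,0,0,0,0,0,0.5],[0,0,0,0,0,0,0.5],[0,0,0,0,0,0,0.5]]])

```text
clock: 22.1
eef_pos: [667.0, 24.5, 3.0]
eef_rot: [3.141, -0.001, 0.434]
wrist_force: [-1.4, 3.4, 5.8]
finger_gap: 59.8
finger_force: 30.0
```

Call:
servo_tool(motion=[[[0,0,0.02,0,0,0,0.5],[0,0,0.08,0,0,0,0.5],[0,0,0.17,0,0,0,0.5],[0,0,0.25,0,0,0,0.5],[0,0,0.3,0,0,0,0.5],[0,0,0.3,0,0,0,0.5],[0,0,0.3,0,0,0,0.5],[0,0,0.3,0,0,0,0.5]]])

```text
clock: 22.9
eef_pos: [665.8, 24.1, 150.1]
eef_rot: [-3.14, 0.003, 0.433]
wrist_force: [-0.6, 0.3, -1.7]
finger_gap: 59.5
finger_force: 30.0
```

```bash
cat > go.py <<'E'
from h import *
from scipy.spatial.transform import Rotation as R
import sys
gap,up,dz=map(float,sys.argv[1:4])   # mm off lip, mm off face, TCP beyond board centre
s=manip.read_state(); yaw=np.radians(5.2); seat=np.array([564.2,-218.4,26])
Rs=R.from_euler('z',yaw)*R.from_euler('y',-30,degrees=True)  # slope frame
cen=seat+Rs.apply([45+gap,0,6+up]); tcp=cen+Rs.apply([0,0,-dz])
Rt=Rs*R.from_euler('x',np.pi); Rc=R.from_euler('xyz',s['eef_rot'])
print('tcp target',tcp.round(1),'now',s['eef_pos'].round(1),'gap',s['finger_gap'],s['wrist_force'].round(1))
print('shift',((tcp-s['eef_pos'])/500).round(4),'turn',((Rt*Rc.inv()).as_rotvec()/np.pi).round(4))
E
python3 go.py 4 60 3
python3 - <<'E'
from h import *
c=shot('wrist'); save(c,'w9')
E
```

```text
tcp target [ 575.1 -217.4  105.1] now [665.8  24.1 150.1] gap 59.52347753001233 [-0.6  0.3 -1.7]
shift [-0.1814 -0.483  -0.09  ] turn [ 0.0432 -0.1627 -0.1067]
```

View pics/w9.png

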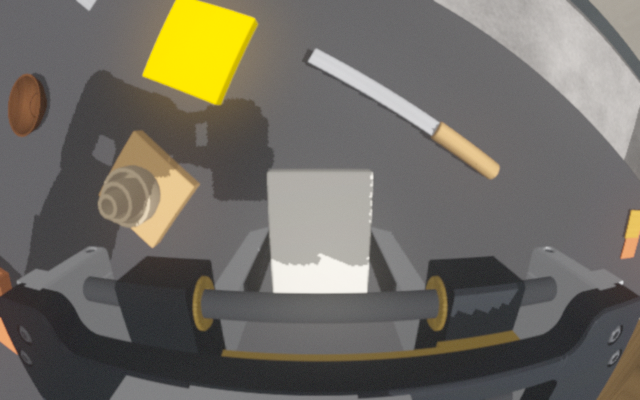

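Wrist view: the board is held square between the fingers at (320,230), and the nest is undisturbed at (128,198). Now I'll move above the stand with the tilt.

Call:
servo_tool(motion=[[[-0.181,-0.483,0,0,0,0,0.5],[-0.181,-0.483,0,0,0,0,0.5],[-0.181,-0.483,0,0.043,-0.163,-0.107,0.5],[-0.181,-0.483,0,0.043,-0.163,-0.107,0.5],[-0.181,-0.483,0,0.043,-0.163,-0.107,0.5],[-0.181,-0.483,0,0.043,-0.163,-0.107,0.5],[-0.181,-0.483,-0.03,0.043,-0.163,-0.107,0.5],[-0.181,-0.483,-0.06,0.043,-0.163,-0.107,0.5],[-0.181,-0.483,-0.09,0.043,-0.163,-0.107,0.5],[-0.181,-0.483,-0.09,0.043,-0.163,-0.107,0.5]]])

```text
clock: 23.95
eef_pos: [575.6, -216.3, 104.1]
eef_rot: [-3.141, -0.523, 0.09]
wrist_force: [-0.3, 1.0, -1.9]
finger_gap: 59.8
finger_force: 30.0
```

Call:
servo_tool(motion=[[[0,0,0,0,0,0,0.5],[0,0,0,0,0,0,0.5]]])

```text
clock: 24.15
eef_pos: [576.7, -217.1, 107.6]
eef_rot: [3.139, -0.527, 0.091]
wrist_force: [1.1, 0.4, -0.9]
finger_gap: 59.7
finger_force: 30.0
```

```bash
python3 go.py 3 3 3
python3 - <<'E'
from h import *
c=shot('wrist'); b=shot('side')
a=cv2.resize(c['frame'][100:340,180:460,::-1],(467,400)); d=cv2.resize(b['frame'][90:200,260:440,::-1],(655,400))[:,:333+0] if 0 else cv2.resize(b['frame'][100:200,290:373,::-1],(332,400),interpolation=cv2.INTER_CUBIC)
cv2.imwrite('pics/w10.png',np.hstack([a,d]))
E
```

```text
tcp target [ 602.6 -214.9   55.2] now [ 576.7 -217.1  107.6] gap 59.672265438898656 [ 1.1  0.4 -0.9]
shift [ 0.0518  0.0045 -0.1048] turn [0.0006 0.0013 0.0003]
```

View pics/w10.png

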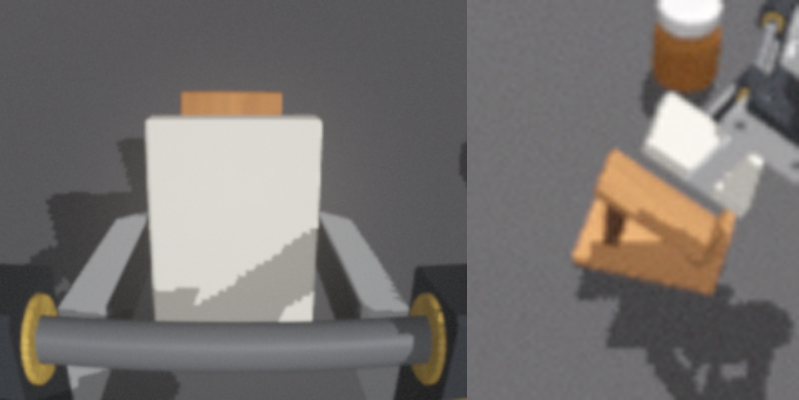

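Left half (wrist): the board is centred over the stand (stand centre x≈232, board x≈234) and parallel to it. Right half (side): the board is parallel above the slope. I'll descend along the face normal.

Call:
servo_tool(motion=[[[0.015,0.002,-0.03,0,0.001,0,0.5],[0.026,0.003,-0.055,0,0.001,0,0.5],[0.037,0.004,-0.075,0,0.001,0,0.5],[0.045,0.004,-0.09,0,0.001,0,0.5],[0.05,0.004,-0.1,0,0.001,0,0.5],[0.052,0.004,-0.105,0,0.001,0,0.5],[0.052,0.004,-0.105,0,0.001,0,0.5],[0.052,0.004,-0.105,0,0.001,0,0.5]]])

```text
clock: 25.05
eef_pos: [602.1, -215.5, 55.0]
eef_rot: [3.14, -0.524, 0.09]
wrist_force: [0.7, 0.1, -1.8]
finger_gap: 59.6
finger_force: 30.0
```

```bash
python3 go.py 3 0 3
```

```text
tcp target [ 604.1 -214.8   52.6] now [ 602.1 -215.5   55. ] gap 59.564606907919185 [ 0.7  0.1 -1.8]
shift [ 0.0039  0.0014 -0.0047] turn [0.0005 0.0003 0.0006]
```

Call:
servo_tool(motion=[[[0.001,0.001,-0.0017,0,0,0,0.5],[0.002,0.001,-0.0035,0,0,0,0.5],[0.002,0.001,-0.0035,0,0,0,0.5]]])

```text
clock: 25.35
eef_pos: [603.1, -214.8, 52.9]
eef_rot: [3.14, -0.524, 0.09]
wrist_force: [0.3, 0.7, -2.2]
finger_gap: 59.3
finger_force: 30.0
```

Call:
servo_tool(motion=[[[0.001,0,-0.0017,0,0,0,0.5],[0.001,0,-0.0017,0,0,0,0.5]]])

```text
clock: 25.55
eef_pos: [603.5, -214.9, 52.5]
eef_rot: [3.14, -0.524, 0.09]
wrist_force: [-7.6, 1.3, 6.2]
finger_gap: 59.4
finger_force: 30.0
```

Call:
servo_tool(motion=[[[-0.0017,0,-0.001,0,0,0,0.5],[-0.0035,0,-0.002,0,0,0,0.5],[-0.0035,0,-0.002,0,0,0,0.5]]])

```text
clock: 25.85
eef_pos: [602.3, -215.2, 51.8]
eef_rot: [3.139, -0.525, 0.09]
wrist_force: [-1.7, -0.1, 5.8]
finger_gap: 59.8
finger_force: 30.0
```

Call:
servo_tool(motion=[[[-0.0017,0,-0.001,0,0,0,0.5],[-0.0017,0,-0.001,0,0,0,0.5]]])

```text
clock: 26.05
eef_pos: [601.5, -215.2, 51.3]
eef_rot: [3.139, -0.525, 0.09]
wrist_force: [-1.5, 0.3, 5.4]
finger_gap: 59.8
finger_force: 30.0
```

Call:
servo_tool(motion=[[[-0.0017,0,-0.001,0,0,0,0.5],[-0.0017,0,-0.001,0,0,0,0.5]]])

```text
clock: 26.25
eef_pos: [601.0, -215.3, 51.0]
eef_rot: [3.138, -0.526, 0.09]
wrist_force: [2.8, -0.7, 6.1]
finger_gap: 59.4
finger_force: 30.0
```

Call:
servo_tool(motion=[[[-0.0017,0,-0.001,0,0,0,0.5],[-0.0017,0,-0.001,0,0,0,0.5]]])

```text
clock: 26.45
eef_pos: [600.9, -215.4, 51.1]
eef_rot: [3.138, -0.528, 0.09]
wrist_force: [10.4, 1.1, 5.1]
finger_gap: 59.9
finger_force: 30.0
```

Call:
servo_tool(motion=[[[-0.0017,0,-0.001,0,0,0,0.5],[-0.0017,0,-0.001,0,0,0,0.5]]])

```text
clock: 26.65
eef_pos: [600.7, -215.4, 51.3]
eef_rot: [3.137, -0.529, 0.09]
wrist_force: [14.7, 2.4, 5.8]
finger_gap: 59.6
finger_force: 30.0
```

Contact with the lip is confirmed by the +x force. I'll release and back out along the face normal.

Call:
servo_tool(motion=[[[0,0,0,0,0,0,0.32],[0,0,0,0,0,0,0.25],[0,0,0,0,0,0,0.15],[0,0,0,0,0,0,0.1],[-0.01,0,0.017,0,0,0,0.1],[-0.03,0,0.052,0,0,0,0.1],[-0.06,0,0.104,0,0,0,0.05],[-0.1,0,0.17,0,0,0,0],[-0.15,0.02,0.26,0,0,0,0],[-0.15,0.02,0.3,0,0,0,0]]])

```text
clock: 27.65
eef_pos: [521.9, -204.7, 202.7]
eef_rot: [3.137, -0.526, 0.09]
wrist_force: [-0.0, 0.4, 0.0]
finger_gap: 93.9
finger_force: 0.0
```

Call:
servo_tool(motion=[[[-0.05,0.05,0.08,0,0,0,0],[-0.1,0.1,0.15,0,0,0,0],[-0.1,0.15,0.15,0,0,0,0],[-0.1,0.15,0.15,0,0,0,0]]])

```text
clock: 28.05
eef_pos: [472.7, -128.2, 276.1]
eef_rot: [3.138, -0.527, 0.092]
wrist_force: [0.4, 0.4, -0.2]
finger_gap: 94.1
finger_force: 0.0
```

Run:
```python
from h import *
a=shot('scene');b=shot('side'); s=manip.read_state(); print(s['eef_pos'],s['finger_gap'])
f=a['frame'][:,:,::-1]; g=b['frame'][:,:,::-1]; Z=lambda i,x,y,w,h,W,H: cv2.resize(i[y:y+h,x:x+w],(W,H),interpolation=cv2.INTER_CUBIC)
o=np.vstack([np.hstack([Z(f,235,185,60,45,400,300),Z(f,350,160,60,45,400,300)]),np.hstack([Z(g,300,125,80,60,400,300),Z(g,250,235,80,60,400,300)])])
cv2.imwrite('pics/fin.png',o)
for n,c in(('scene',a),('side',b)):
    P=pts(c);x,y,z=P[...,0],P[...,1],P[...,2]; w=(c['frame'].min(2)>150)&(np.ptp(c['frame'],axis=2)<40)&(z>20)&(z<100)&(np.hypot(x-600,y+215)<80)
    p=P[w]; 
    if len(p)>50:
        yaw=np.radians(5.2); e=np.array([np.cos(yaw),np.sin(yaw)]); d=p[:,:2]-[564.2,-218.4]; u=d@e; v=d@[-e[1],e[0]]
        print(n,len(p),'x',np.percentile(u,[1,99]),'y',np.percentile(v,[1,99]),'z',np.percentile(p[:,2],[1,99]))
```

```text
[ 473.17735384 -129.69490603  274.38145901] 93.85443090025122
scene 119 x [-4.15042865 82.53699653] y [-30.56352275  28.30762663] z [37.26964507 83.98483768]
side 449 x [-7.28902639 72.81960789] y [-30.15132531  31.08346443] z [34.25240055 81.62813129]
```

View pics/fin.png

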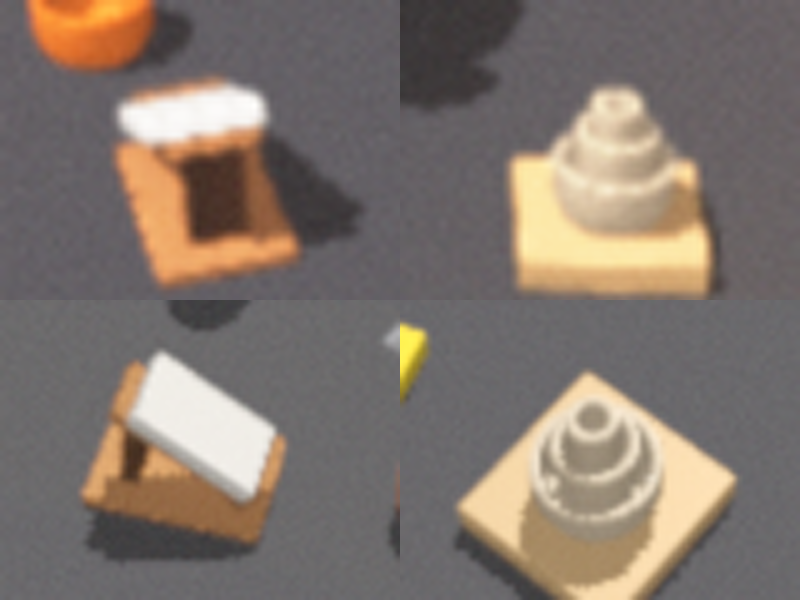

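The final crops show the three crucibles nested upright on the brick. The board lies on the slope against the lip: x -7 to 73 (expected -6 to 72), y ±30, z 34 to 82.

```bash
python3 -c "
from cell import manip
print(manip.sign_off())"
```

```text
the job is handed in; nothing more can be done
None
```

I handed the job in after about 28 s of robot time: the three crucibles stand nested on the middle of the firebrick and the board lies centred on the stand against its lip, though the fingertips briefly pressed the bench with about 60 N as I came down to grasp the board.

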